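# Pack a two-layer sterilising case

### The job

Pack the open steel sterilising case layer by layer: lay the black-banded handpiece flat in the bottom, set the lift-out tray in over it so that it rests level on the four corner posts, then lay the blue-banded handpiece, which is needed first, flat on the tray, and finally put the lid fully on. Lay the handpieces down rather than dropping them, and leave the vials and the steel cup where they stand.

Things in the scene. Friction and masses are not known exactly. Their poses are not given: they have to be found in the camera images.
- sterilising_case: Open steel case with a blue-green mat, fixed; origin: centre of its underside, x along its length, z up. Inside 182 x 96 mm, mat at z = 7, walls end at z = 40 (187 x 101 outside). A shoulder 208 x 122 mm runs round it, top at z = 27: the lid rests on it. In each corner (x +-82, y +-40) a 12 mm post ends at z = 32: the tray rests on these.
- tray: Loose perforated aluminium lift-out tray, 140 g. Origin: centre of its underside, x along its length. Floor 168 x 84, 3 mm thick; rim 176 x 92, 12 mm high, flared: about 4 mm play a side in the case, either way round. Handle along one long side (-y), see the grip. A handpiece fits on the floor between y = -31 and +41. Seated, its origin is 32 mm above the case's.
- tray_grip (a point): Middle of the tray's only handle: an upright grip with a blue sleeve, 80 mm long (x), 9 mm thick (y), at tray x = 0, y = -36, z = 20; sleeve from z = 10 to 28 of the tray. Pinch it from above across y, fingertips not below tray z = 10. The whole tray lifts by it, sagging slightly.
- lid: Loose steel slip lid, 220 g, 204 x 118 mm, right way up. Origin: centre of its lower edge, x along its length. Skirt 37 mm deep, inside 195 x 109 mm: about 4 mm play a side over the case walls, lower edge flared, either way round. Its top is at z = 38. Closed, its edge rests on the shoulder, its origin 27 mm above the case's.
- lid_grip (a point): Middle of the lid's handle: a bridge with a black sleeve, 80 mm long (x), 9 mm thick (y), over the lid's centre at lid z = 54; sleeve from z = 46 to 62 of the lid. Pinch it from above across y, fingertips above the lid's top (lid z = 38).
- handpiece_black: Loose handpiece with a BLACK band, pale tapered body 148 mm long, 20 mm thick, 85 g, lying flat; it does not roll. Origin: middle of its length, 1 mm below its underside; x points to the thin tip. Grasp across the body (y) from above, 0 to 20 mm behind the origin (-x), at its mid-height (z = 10).
- handpiece_blue: Loose handpiece with a BLUE band, 55 g; otherwise like the black-banded one: same size, origin, axes and grasp.
- vial_blue: Bystander: brown vial with a blue cap, 26 mm diameter, 42 mm tall, origin at the centre of its underside.
- vial_red: Bystander: brown vial with a red cap, 26 mm diameter, 42 mm tall, origin at the centre of its underside.
- gallipot: Bystander: small steel cup, 64 mm diameter at the rim, 36 mm tall, origin at the centre of its underside.

How it is judged:
By the outcome, as a careful person would: the job done as asked, in the order asked, and still so for the second after the job is handed in, with the robot touching nothing.
It also fails if it takes over 112 s, if anything falls off the work surface, if the arm or the gripper's body presses on something with over 40 N, if the wrist force passes 120 N, or if a joint passes its speed limit or range.

### The arm

A 7-joint arm with a two-finger parallel gripper is mounted at the origin on a cart in front of the work surface, level with it; the furniture and walls round the work are solid. World frame = base frame: x ahead of the robot, y to its left, z up, the work surface at z = 0. Lengths are in m, angles in rad, forces in N, time in s.
With the tool pointing down it reaches from about 0.35 to 0.9 m from the base axis. Payload 8.1 kg.
Tool frame: the origin (TCP) lies between the finger pads; the fingertips stand 22 mm ahead of it and the grasp point (between the pads) lies 3 mm ahead of it (arm.tip_reach is the distance from the TCP to the fingertips, in m); z points along the fingers, y is the line along which they close (so a half turn about z gives the same grasp; the last joint's range is limited). The gripper opens to 92 mm and grips with 3 to 60 N. Pads are 19 mm wide; open, the fingers measure 130 mm over their backs; the gripper's body (75 mm by 190 mm) begins 47 mm behind the grasp point.
Start: joints at [1.154, 0.434, 0.025, 1.573, -0.012, 1.134, -0.075], TCP at [0.193, -0.595, 0.249] pointing down, gripper open.
Joint ranges: [-2.62, 2.62], [-0.44, 2.09], [-1.27, 1.32], [0.08, 2.57], [-1.32, 4.46], [0.12, 2], [-2.74, 2.74]. Speed limits (rad/s): [2.22, 2.22, 3.01, 3.01, 3.14, 3.14, 3.14].

### API

Orientations are given as a rotation vector (axis times angle).
In Python, from cell import telemetry, vision, job, arm gives the robot as it stands. The module is installed in compiled form; this text tells all that it offers.
- The arm moves only by the shell command python3 -m creep 'ROWS' [FORCE]. ROWS is text: rows parted by semicolons, each of 7 numbers parted by spaces: the finger opening in cm, from 0 to 9.18, then the shift along the tool's x, y, z in cm, then the turn, a rotation vector about the tool's x, y, z in degrees. A call has 1 to 5 rows; each row is the pose to reach, as a shift and turn from the pose commanded when the call began, along the tool's axes at that moment; what a row does not reach only later rows make up. A row lasts 1/8 s, in which the tool goes at most 62.5 mm and 10.7 degrees, less where a joint would pass 70% of its speed; a pose out of reach is approached as far as the arm can. A call with a gripper value outside its range is refused whole. The fingers move at their own pace and stop on an object; FORCE is the grip in N (left out, the last holds). Time passes only in rows, so rows that repeat a pose let the fingers close. It gives the time, the measured TCP pose, the force, the opening and the grip force at its end, in the units of the state.
- telemetry.observe(): the state, without advancing time (a new reading comes with each control period).
- vision.get_image(name): name is "scene" or "side" or "wrist"; returns the picture (400x640x3 uint8, red, green, blue); there is no depth.
- vision.camera_info(name): a dict with "fov_y" (degrees; the focal length in pixels is half the picture's height over the tangent of half this angle, whatever the lens; pixels are square), "cx", "cy" (the principal point, pixels), "extrinsics" (4x4, takes a point from camera to world coordinates). Camera axes: x right, y down, z forward; pixel columns grow to the right and rows downward; lengths in m; the calibration is good to about 2 mm. A picture is of the moment at which its call begins: read the wrist's pose just before it. camera_info takes no time and is no camera call; for the wrist camera it gives the pose at the moment of the call.
- job.sign_off(): hands the job in; it is judged then, once.
The state is a dict: "clock": time; "joints": joint angles; "dq": joint speeds; "joint_efforts": joint torques, N m; "position": TCP position; "ee_rot": TCP orientation; "force": force on the tool from outside, world axes, zero at the start; "ft_torque": the same for the moment, N m; "width": opening from 0.0 (shut) to 1.0 (fully open); "gripper_force": force on a finger pad.
Only numpy, scipy, OpenCV 4.12 (cv2) and the standard library are available. Lean on these libraries where they do the work, as an engineer would, in place of code of your own. Each camera call takes 0.05 s, during which the arm holds its last target. There are 200 camera calls.

## Working session

There is one attempt and no reset: what is moved stays moved. The work goes in short steps, Python scripts to look and compute and a shell command to move; the robot and the scene stay as the last step left them, time stands still between calls to the robot, and variables do not carry over. Pictures are saved under pics/ and viewed, at most 14 in all, crops included, and the job is handed in when it is done.

```bash
mkdir -p pics; ls; python3 - <<'E'
from cell import telemetry, vision
import cv2, numpy as np
np.set_printoptions(precision=4,suppress=True)
for n in ("scene","side","wrist"):
    i=vision.camera_info(n); print(n,i)
    cv2.imwrite(f"pics/{n}0.png",vision.get_image(n)[:,:,::-1])
s=telemetry.observe(); print(s)
E
```

```text
pics
scene {'fov_y': 46.130287795821964, 'cx': 311.09153799121157, 'cy': 199.63792789990842, 'extrinsics': array([[-0.8269, -0.4389,  0.3515,  0.0639],
       [-0.5623,  0.6407, -0.5229,  0.7218],
       [ 0.0043, -0.63  , -0.7766,  1.1172],
       [ 0.    ,  0.    ,  0.    ,  1.    ]])}
side {'fov_y': 42.10481370536998, 'cx': 327.5103540361492, 'cy': 197.56095658219186, 'extrinsics': array([[ 0.898 , -0.2425,  0.3672, -0.0167],
       [-0.4395, -0.4537,  0.7752, -1.2019],
       [-0.0214, -0.8575, -0.514 ,  0.8799],
       [ 0.    ,  0.    ,  0.    ,  1.    ]])}
wrist {'fov_y': 67.54359404220456, 'cx': 315.8603563037548, 'cy': 196.5356326570655, 'extrinsics': array([[ 0.3083, -0.9056, -0.2912,  0.272 ],
       [-0.9513, -0.2941, -0.0923, -0.569 ],
       [-0.002 ,  0.3055, -0.9522,  0.384 ],
       [ 0.    ,  0.    ,  0.    ,  1.    ]])}
{'clock': 0.15, 'joints': array([ 1.1544,  0.435 ,  0.025 ,  1.5738, -0.0116,  1.134 , -0.0751]), 'dq': array([ 0.    , -0.0017, -0.0004, -0.0025, -0.    ,  0.0002,  0.0021]), 'joint_efforts': array([  0.0017, -66.8269,   0.9865, -31.4695,  -0.0604,   0.0392,
         0.0001]), 'position': array([ 0.1928, -0.5942,  0.2482]), 'ee_rot': array([-3.1019, -0.4906,  0.0004]), 'force': array([ 0.6274, -0.0952, -0.2592]), 'ft_torque': array([ 0.0318, -0.003 ,  0.0105]), 'gripper_force': 0.0, 'width': 0.9991640431441798}
```

View pics/scene0.png

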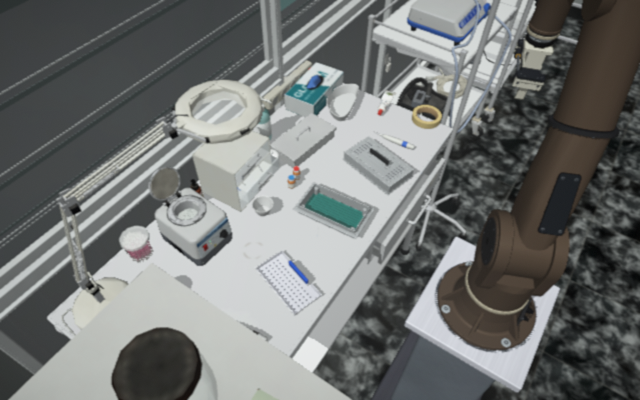

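View pics/side0.png

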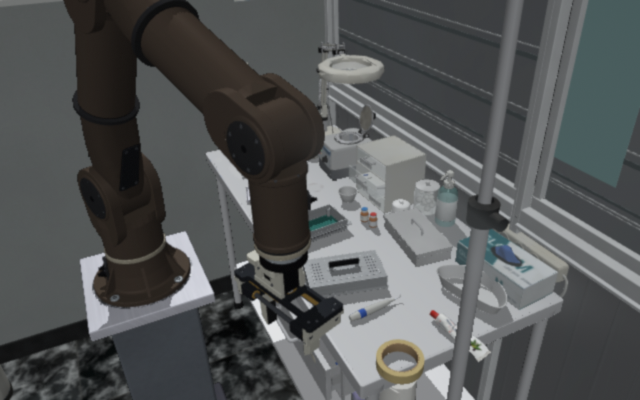

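```bash
cat > h.py <<'E'
import numpy as np, cv2
from cell import telemetry, vision
np.set_printoptions(precision=4,suppress=True)
def K(i): 
    f=200/np.tan(np.radians(i["fov_y"])/2); return np.array([[f,0,i["cx"]],[0,f,i["cy"]],[0,0,1]])
def ray(i,uv,z):
    "pixel -> world point on plane z"
    E=i["extrinsics"]; d=E[:3,:3]@np.linalg.inv(K(i))@np.array([*uv,1.]); o=E[:3,3]
    return o+d*(z-o[2])/d[2]
def proj(i,P):
    E=i["extrinsics"]; p=(np.atleast_2d(P)-E[:3,3])@E[:3,:3]@K(i).T
    return p[:,:2]/p[:,2:]
E
python3 - <<'E'
import cv2,numpy as np
from h import *
a=cv2.imread("pics/scene0.png")
c=cv2.resize(a[110:350,230:450],None,fx=2.5,fy=2.5,interpolation=cv2.INTER_CUBIC)
cv2.imwrite("pics/sceneA.png",c)
i=vision.camera_info("scene")
for n,uv,z in [("case",(337,209),.04),("tray",(290,281),.01),("lid",(380,157),.054),("blue",(396,142),.01),("vial",(295,175),.04),("pot",(263,205),.03),("thing",(252,328),.01)]: print(n,ray(i,uv,z))
E
```

```text
case [ 0.4696 -0.0171  0.04  ]
tray [0.4546 0.2386 0.01  ]
lid [ 0.4633 -0.2597  0.054 ]
blue [ 0.4695 -0.3928  0.01  ]
vial [ 0.6474 -0.0563  0.04  ]
pot [0.6617 0.0869 0.03  ]
thing [0.4553 0.3987 0.01  ]
```

View pics/sceneA.png

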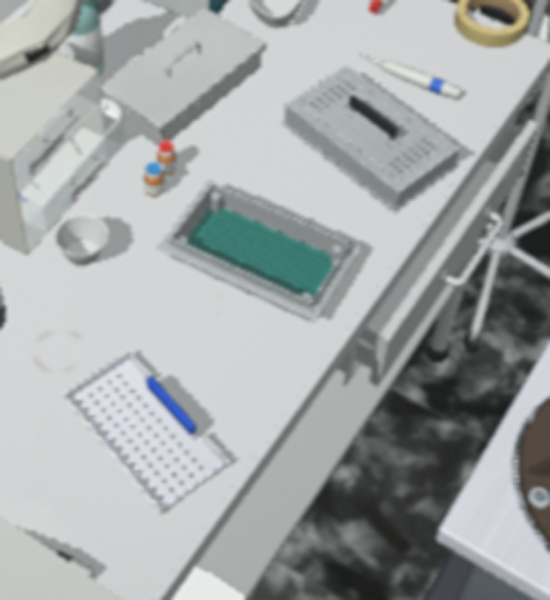

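View pics/wrist0.png

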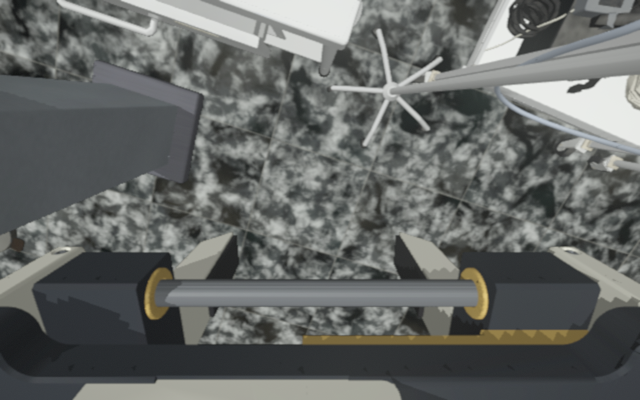

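```bash
cat >> h.py <<'E'
from scipy.spatial.transform import Rotation as R
def down(yaw): 
    "tool pointing down, tool x at world angle yaw"
    c,s=np.cos(yaw),np.sin(yaw); return R.from_matrix(np.array([[c,s,0],[s,-c,0],[0,0,-1]]))
def go(xyz,yaw=None,p=None,r=None):
    "print tool-axis shift (cm) and turn (deg) from measured pose to the target"
    s=telemetry.observe(); p=s["position"] if p is None else p; r=R.from_rotvec(s["ee_rot"]) if r is None else r
    d=r.inv().apply(np.array(xyz)-p)*100
    t=(r.inv()*down(yaw)).as_rotvec(degrees=True) if yaw is not None else 0
    print("shift cm",d,"turn deg",t,"n",np.linalg.norm(d)/6.25,np.linalg.norm(t)/10.7)
E
python3 - <<'E'
from h import *
i=vision.camera_info("scene")
C={"case":([(160,245),(210,183),(370,243),(318,318)],.027),"tray":([(67,397),(137,352),(236,460),(165,510)],.012),
"lid":([(285,118),(350,68),(472,153),(397,208)],.03),"blue":([(362,55),(462,95)],.01),"black":([(65,552),(105,572)],.01)}
for n,(u,z) in C.items():
    P=np.array([ray(i,(230+a/2.5,110+b/2.5),z)[:2] for a,b in u]); print(n,P.mean(0),P.tolist())
    d=P[2]-P[1] if len(P)>2 else P[0]-P[1]; print("  ang",np.degrees(np.arctan2(d[1],d[0])))
s=telemetry.observe(); r=R.from_rotvec(s["ee_rot"]); print(r.as_matrix())
w=vision.camera_info("wrist"); E=w["extrinsics"]; T=np.eye(4);T[:3,:3]=r.as_matrix();T[:3,3]=s["position"]
print("cam in tool",np.linalg.inv(T)@E)
print("proj TCP, table below",proj(w,s["position"]),proj(w,s["position"]*[1,1,0]+[0,0,-.05]))
# target view of lid/blue then
go([.46,-.28,.32],0); go([.42,.30,.32],0)
E
```

```text
case [ 0.48   -0.0255] [[0.5810611417920316, 0.04246414238580176], [0.5865941990920298, -0.0711314454239882], [0.37820157220567463, -0.10010779066923292], [0.3741532813139935, 0.02691955821640113]]
  ang -172.08395639980338
tray [0.4537 0.2395] [[0.5498441905902942, 0.2599203393936512], [0.5214127754419098, 0.17067097078161242], [0.3574968836892237, 0.21991474303769754], [0.3861541752149277, 0.3073493635891968]]
  ang 163.2786297308475
lid [ 0.4576 -0.2548] [[0.5675172711763093, -0.21547331112716084], [0.5446667548690846, -0.3438450925331804], [0.3417118936907678, -0.29634347370198344], [0.37664261191128834, -0.1633977364084206]]
  ang 166.82703307868255
blue [ 0.4785 -0.3991] [[0.5527221657651612, -0.3953098883381647], [0.40429471196166555, -0.4027991958186159]]
  ang 2.8885633329159117
black [0.42   0.3959] [[0.44256103979021155, 0.39883694334861275], [0.3974426380899089, 0.3929137740438167]]
  ang 7.47905193536386
[[ 0.9512  0.3086 -0.0004]
 [ 0.3086 -0.9512  0.0011]
 [-0.0001 -0.0011 -1.    ]]
cam in tool [[-0.0004 -0.9522 -0.3054  0.0831]
 [ 1.     -0.0002 -0.0008  0.0004]
 [ 0.0007 -0.3054  0.9522 -0.136 ]
 [ 0.      0.      0.      1.    ]]
proj TCP, table below [[315.2799 269.2201]] [[316.0221 160.1044]]
shift cm [ 35.1128 -21.6448  -7.1627] turn deg [-0.0638  0.0145 17.9757] n 6.698463575977143 1.6799848495256293
shift cm [ 49.2077 -78.0481  -7.0997] turn deg [-0.0638  0.0145 17.9757] n 14.806101326731298 1.6799848495256293
```

```bash
python3 -m creep '9.1 0 0 -6 0 0 0; 9.1 5 -3 -7 0 0 5; 9.1 10 -6 -7 0 0 10; 9.1 15 -9 -7 0 0 18; 9.1 20 -12 -7 0 0 18'; python3 - <<'E'
from h import *
go([.46,-.30,.33],0)
E
```

```text
clock: 0.78
position: [0.3471, -0.417, 0.3187]
ee_rot: [3.142, -0.004, -0.0]
force: [1.4, -1.2, -0.9]
width: 0.99
gripper_force: 0.0
shift cm [ 11.2637 -11.7262  -1.1329] turn deg [ 0.0033  0.0014 -0.149 ] n 2.607850876852206 0.013929465807049722
```

```bash
cat > snap.py <<'E'
import sys,pickle; from h import *
n=sys.argv[1]; i=vision.camera_info("wrist"); cv2.imwrite(f"pics/{n}.png",vision.get_image("wrist")[:,:,::-1]); pickle.dump(i,open(f"pics/{n}.pkl","wb"))
E
python3 -m creep '9.1 4 -4 -1 0 0 0; 9.1 8 -8 -1 0 0 0; 9.1 11.3 -11.7 -1.1 0 0 0; 9.1 11.3 -11.7 -1.1 0 0 0; 9.1 11.3 -11.7 -1.1 0 0 0'; python3 snap.py w1
python3 -m creep '9.1 0 -6 0 0 0 0; 9.1 0 -12 0 0 0 0; 9.1 0 -18 0 0 0 0; 9.1 0 -24 0 0 0 0; 9.1 0 -27 0 0 0 0'
python3 -m creep '9.1 0 0 0 0 0 0;9.1 0 0 0 0 0 0;9.1 0 0 0 0 0 0'; python3 snap.py w2
python3 -m creep '9.1 0 -6 0 0 0 0; 9.1 0 -12 0 0 0 0; 9.1 0 -18 0 0 0 0; 9.1 0 -24 0 0 0 0; 9.1 0 -29 0 0 0 0'
python3 -m creep '9.1 0 -3 0 0 0 0;9.1 0 -3 0 0 0 0;9.1 0 -3 0 0 0 0;9.1 0 -3 0 0 0 0'; python3 snap.py w3
python3 - <<'E'
import cv2,numpy as np
for k in "123": pass
a=[cv2.imread(f"pics/w{k}.png") for k in "123"]
cv2.imwrite("pics/w23.png",np.vstack([cv2.resize(x[:250],(640,250)) for x in a[1:]]))
E
```

```text
clock: 1.4
position: [0.4587, -0.3021, 0.3295]
ee_rot: [3.141, -0.001, -0.001]
force: [0.2, 0.1, -0.4]
width: 0.994
gripper_force: 0.0
clock: 2.08
position: [0.4587, -0.0298, 0.33]
ee_rot: [-3.141, -0.001, -0.001]
force: [-0.6, -1.1, -0.2]
width: 0.991
gripper_force: 0.0
clock: 2.45
position: [0.4592, -0.0335, 0.3296]
ee_rot: [3.141, -0.006, -0.0]
force: [-0.3, -0.6, -0.1]
width: 0.992
gripper_force: 0.0
clock: 3.12
position: [0.4596, 0.2598, 0.3297]
ee_rot: [-3.141, 0.002, -0.0]
force: [0.6, 0.3, 0.0]
width: 0.987
gripper_force: 0.0
clock: 3.62
position: [0.4601, 0.2867, 0.3297]
ee_rot: [3.141, -0.005, 0.0]
force: [0.8, -0.2, -0.0]
width: 0.991
gripper_force: 0.0
```

View pics/w1.png

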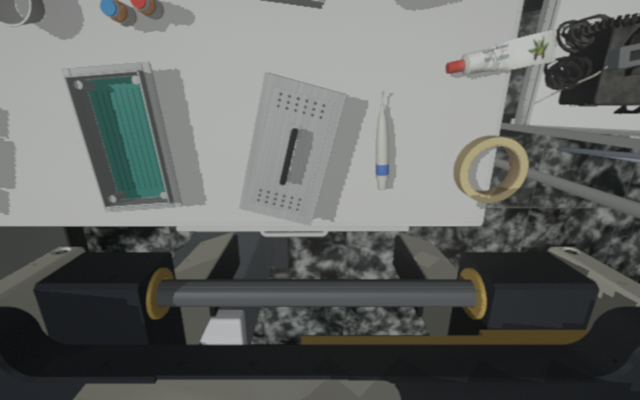

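View pics/w23.png

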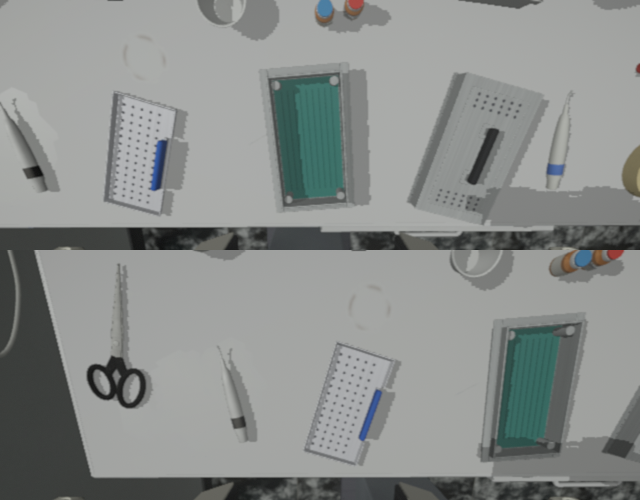

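```bash
cat > fit.py <<'E'
import pickle
from h import *
from scipy.optimize import least_squares
def fitrect(i,uv,L,W,z,x0,dz=0):
    "fit pose (x,y,yaw) of a rectangle L x W at height z to 4 corner pixels, order (+,+)(+,-)(-,-)(-,+)"
    c=np.array([[1,1],[1,-1],[-1,-1],[-1,1]])*[L/2,W/2]
    def P(q): 
        k,s=np.cos(q[2]),np.sin(q[2]); return np.c_[c@np.array([[k,s],[-s,k]])+q[:2],np.full(4,z)]
    r=least_squares(lambda q:(proj(i,P(q))-uv).ravel(),x0); return r.x[:2],np.degrees(r.x[2]),np.sqrt(r.cost*2/4)
E
python3 - <<'E'
from fit import *
I={k:pickle.load(open(f"pics/{k}.pkl","rb")) for k in("w1","w2","w3")}
def hp(w,tip,tail,z=.01):
    a,b=ray(I[w],tip,z)[:2],ray(I[w],tail,z)[:2]; d=a-b
    print("hp",(a+b)/2,"yaw",np.degrees(np.arctan2(d[1],d[0])),"len",np.linalg.norm(d))
hp("w1",(386,93),(381,189)); hp("w2",(571,93),(553,188)); hp("w3",(223,97),(243,191)); hp("w2",(8,102),(42,192))
print("case w2",fitrect(I["w2"],[(262,70),(348,65),(353,207),(278,211)],.208,.122,.027,[.48,-.02,.1]))
print("case w3",fitrect(I["w3"],[(495,71),(584,64),(556,207),(482,210)],.208,.122,.027,[.48,-.02,.1]))
print("case w1",fitrect(I["w1"],[(65,71),(150,64),(174,208),(104,212)],.208,.122,.027,[.48,-.02,.1]))
print("tray w2",fitrect(I["w2"],[(115,92),(186,109),(162,214),(105,201)],.176,.092,.012,[.45,.24,-.3]))
print("tray w3",fitrect(I["w3"],[(338,93),(398,109),(356,214),(305,201)],.176,.092,.012,[.45,.24,-.3]))
print("lid w1",fitrect(I["w1"],[(268,73),(347,95),(308,225),(240,208)],.204,.118,.038,[.46,-.26,-.2]), ray(I["w1"],(289,157),.062))
print("trayhandle",ray(I["w3"],(371,165),.028),ray(I["w2"],(160,165),.028))
E
```

```text
hp [ 0.48   -0.4044] yaw 0.9114455857933498 len 0.14397978900997538
hp [ 0.4801 -0.4055] yaw 3.2271936542352573 len 0.1426087929757711
hp [0.4778 0.4113] yaw 7.187398336296099 len 0.14305746388002877
hp [0.4739 0.4078] yaw 4.428533498922945 len 0.1370924409657234
case w2 (array([ 0.4825, -0.0261]), np.float64(3.521057788943982), np.float64(2.247059268884183))
case w3 (array([ 0.4827, -0.0235]), np.float64(3.8082824556799064), np.float64(2.6008556888168104))
case w1 (array([ 0.4813, -0.0233]), np.float64(2.215650833251522), np.float64(3.5417991174571415))
tray w2 (array([0.461 , 0.2321]), np.float64(-18.002193867791924), np.float64(3.26847156372788))
tray w3 (array([0.4601, 0.2364]), np.float64(-17.037783069321254), np.float64(2.472080664510344))
lid w1 (array([ 0.4664, -0.2651]), np.float64(-15.4434115146986), np.float64(4.121187329339465)) [ 0.4687 -0.2658  0.062 ]
trayhandle [0.4519 0.2044 0.028 ] [0.4521 0.1979 0.028 ]
```

```bash
python3 - <<'E'
from h import *
go([.467,.410,.16],np.radians(6))
E
```

```text
shift cm [  0.6667 -12.3207  16.9711] turn deg [ 0.0324 -0.0171 -6.1539] n 3.357183992634694 0.5751399477154542
```

```bash
python3 -m creep '9.1 0.2 -4 5 0 0 -3; 9.1 0.4 -8 10 0 0 -6; 9.1 0.7 -12.3 15 0 0 -6; 9.1 0.7 -12.3 17 0 0 -6; 9.1 0.7 -12.3 17 0 0 -6';python3 -m creep '9.1 0 0 0 0 0 0;9.1 0 0 0 0 0 0'; python3 snap.py w4
```

```text
clock: 4.3
position: [0.4659, 0.41, 0.1577]
ee_rot: [3.134, 0.163, -0.005]
force: [0.2, 0.3, 0.9]
width: 0.993
gripper_force: 0.0
clock: 4.55
position: [0.4675, 0.4111, 0.1616]
ee_rot: [-3.136, -0.161, -0.004]
force: [-0.0, -0.3, -1.5]
width: 0.989
gripper_force: 0.0
```

View pics/w4.png

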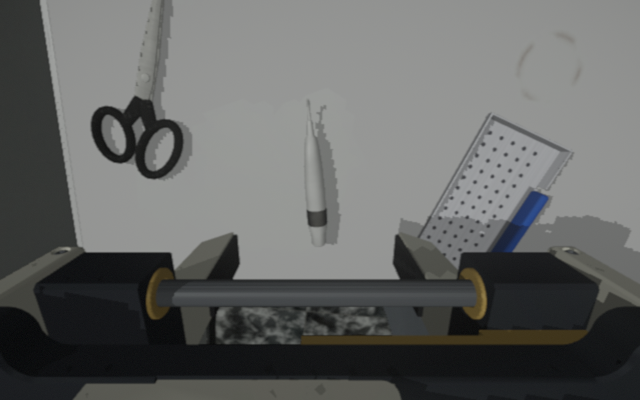

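```bash
python3 - <<'E'
from fit import *
i=pickle.load(open("pics/w4.pkl","rb"))
a,b=ray(i,(310,99),.01),ray(i,(318,246),.01);d=a-b;y=np.arctan2(d[1],d[0]);m=(a+b)/2
print(m,np.degrees(y),np.linalg.norm(d)); g=m-.01*d/np.linalg.norm(d); g[2]=.025; go(g,y)
E
```

```text
[0.4778 0.4137 0.01  ] 8.812110371969558 0.14913031834203938
shift cm [ 0.0373 -0.0805 13.6362] turn deg [-0.0582 -0.1268 -2.9037] n 2.181830291997771 0.2716873998029008
```

```bash
python3 -m creep '9.1 0 -0.1 5 0 0 -3; 9.1 0 -0.1 10 0 0 -3; 9.1 0 -0.1 12.5 0 0 -3; 6 0 -0.1 13.5 0 0 -3; 3 0 -0.1 13.5 0 0 -3';python3 -m creep '1 0 0 0 0 0 0;1 0 0 0 0 0 0;1 0 0 0 0 0 0;1 0 0 0 0 0 0' 12
```

```text
clock: 5.22
position: [0.4667, 0.4124, 0.0253]
ee_rot: [-3.132, -0.245, -0.001]
force: [0.5, 0.4, 0.2]
width: 0.82
gripper_force: 0.0
clock: 5.72
position: [0.4665, 0.4124, 0.025]
ee_rot: [-3.132, -0.246, -0.001]
force: [-0.3, -1.0, -0.2]
width: 0.388
gripper_force: 0.0
```

```bash
python3 -m creep '1 0 0 0 0 0 0;1 0 0 0 0 0 0;1 0 0 0 0 0 0;1 0 0 0 0 0 0;1 0 0 0 0 0 0' 15; python3 -m creep '1 0 0 -1 0 0 0;1 0 0 -3 0 0 0;1 0 0 -6 0 0 0;1 0 0 -11 0 0 0;1 0 0 -14 0 0 0'; python3 - <<'E'
from h import *
go([.472,-.02,.165],np.radians(4))
E
```

```text
clock: 6.35
position: [0.4664, 0.4123, 0.0247]
ee_rot: [3.132, 0.246, -0.0]
force: [0.3, -0.1, 0.8]
width: 0.211
gripper_force: 14.9
clock: 6.98
position: [0.4668, 0.4133, 0.1689]
ee_rot: [-3.129, -0.246, -0.004]
force: [-0.0, -0.3, -1.2]
width: 0.211
gripper_force: 14.9
shift cm [-6.2542 42.8757  0.2664] turn deg [-0.1447 -0.1664  4.9885] n 6.932836236183141 0.466665827889118
```

```bash
python3 -m creep '1 -1 6 -2 0 0 1; 1 -2 12 -4 0 0 3; 1 -3 18 -4 0 0 5; 1 -4 24 -4 0 0 5; 1 -5 30 -4 0 0 5';python3 -m creep '1 -0.6 6 0 0 0 0; 1 -1.2 12 0 0 0 0;1 -1.2 13 0 0 0 0; 1 -1.2 13 0 0 0 0;1 -1.2 13 0 0 0 0;'; python3 snap.py w5
```

```text
clock: 7.6
position: [0.4637, 0.1064, 0.2063]
ee_rot: [3.14, 0.109, 0.004]
force: [1.3, -0.1, -0.7]
width: 0.209
gripper_force: 14.9
clock: 8.22
position: [0.4611, -0.0205, 0.2053]
ee_rot: [-3.139, -0.113, -0.001]
force: [-0.4, 0.2, -0.5]
width: 0.213
gripper_force: 14.9
```

View pics/w5.png

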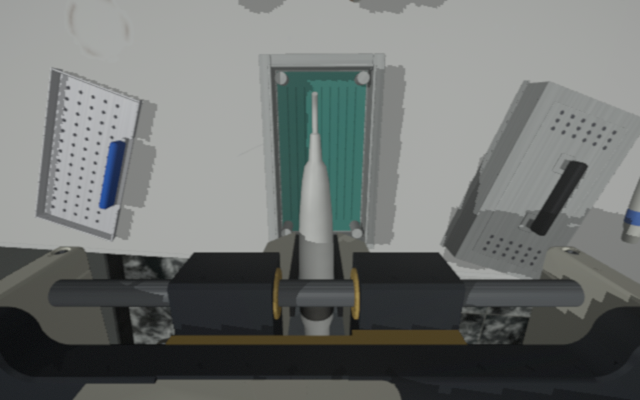

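```bash
cat >> fit.py <<'E'
def fitpts(i,pts,uv,x0):
    "fit (x,y,yaw) of object points (table-based z) to pixels"
    pts=np.array(pts,float); uv=np.array(uv,float)
    def P(q): 
        k,s=np.cos(q[2]),np.sin(q[2]); return np.c_[pts[:,:2]@np.array([[k,s],[-s,k]])+q[:2],pts[:,2]]
    r=least_squares(lambda q:(proj(i,P(q))-uv).ravel(),x0); return r.x[:2],np.degrees(r.x[2]),(proj(i,P(r.x))-uv).round(1).tolist()
E
python3 - <<'E'
from fit import *
i=pickle.load(open("pics/w5.pkl","rb"))
print(fitpts(i,[[.104,.061,.027],[.104,-.061,.027],[.082,.04,.032],[.082,-.04,.032],[-.082,.04,.032],[-.082,-.04,.032]],[(259,54),(384,54),(280,77),(363,77),(287,229),(357,233)],[.48,-.02,.06]))
print("tray",fitpts(i,[[.088,.046,.012],[.088,-.046,.012],[-.088,-.046,.012],[-.088,.046,.012],[0,-.036,.028]],[(54,69),(141,101),(112,239),(37,215),(118,172)],[.46,.23,-.3]))
print("lid handle",ray(i,(559,199),.062))
s=telemetry.observe();print(s["position"])
E
```

```text
(array([ 0.4844, -0.0249]), np.float64(4.296524892301328), [[-1.0, -1.0], [1.5, -1.5], [0.2, 0.2], [0.3, -0.1], [-1.0, 4.0], [-0.2, -0.2]])
tray (array([0.462 , 0.2346]), np.float64(-17.076860414885452), [[0.1, -4.0], [3.4, -1.6], [3.7, 2.4], [0.4, 0.9], [-7.2, 3.9]])
lid handle [ 0.4695 -0.2595  0.062 ]
[ 0.461  -0.0205  0.2051]
```

```bash
python3 - <<'E'
from h import *
go([.473,-.0255,.033],np.radians(4.2))
E
```

```text
shift cm [ 1.1494  0.5961 17.2129] turn deg [-0.0288 -0.0375 -0.0618] n 2.7618454709686233 0.007271055307110928
```

```bash
python3 -m creep '1 1.1 0.6 3 0 0 0; 1 1.1 0.6 7 0 0 0; 1 1.1 0.6 11 0 0 0; 1 1.1 0.6 14 0 0 0; 1 1.1 0.6 15.5 0 0 0';python3 -m creep '1 0 0 0.6 0 0 0; 1 0 0 1.1 0 0 0;1 0 0 1.5 0 0 0; 1 0 0 1.7 0 0 0;1 0 0 1.7 0 0 0'
```

```text
clock: 8.9
position: [0.4716, -0.0261, 0.0484]
ee_rot: [-3.139, -0.113, 0.003]
force: [0.3, -0.5, -1.1]
width: 0.21
gripper_force: 14.9
clock: 9.52
position: [0.4723, -0.0277, 0.0329]
ee_rot: [3.14, 0.109, 0.0]
force: [0.0, 0.1, -1.5]
width: 0.209
gripper_force: 14.9
```

```bash
python3 -m creep '1 0 0 0.1 0 0 0; 2.3 0 0 0.1 0 0 0;2.8 0 0 0.1 0 0 0; 3.2 0 0 0.1 0 0 0;3.2 0 0 0.1 0 0 0'; python3 -m creep '3.2 0 0 -2 0 0 0; 3.2 0 0 -5 0 0 0; 5 0 0 -10 0 0 0; 9 0 0 -15 0 0 0; 9 0 0 -18 0 0 0' ; python3 - <<'E'
from h import *
# tray grip est
c=np.array([.461,.2346]);y=np.radians(-17.1);g=c+.036*np.array([np.sin(y),-np.cos(y)]);print(g)
go([g[0],g[1],.19],y)
E
```

```text
clock: 10.15
position: [0.4722, -0.0276, 0.0318]
ee_rot: [3.14, 0.109, 0.0]
force: [-0.7, 0.4, 0.5]
width: 0.344
gripper_force: 0.0
clock: 10.78
position: [0.4728, -0.0274, 0.2142]
ee_rot: [3.139, 0.109, 0.004]
force: [0.4, 0.2, -0.6]
width: 0.624
gripper_force: 0.0
[0.4504 0.2002]
shift cm [ -0.6598 -22.8624   2.4118] turn deg [-0.0098 -0.1556 21.0753] n 3.6797910801856206 1.969709662793054
```

```bash
python3 snap.py w6; python3 -m creep '9 0 -6 0 0 0 6; 9 0 -12 0.5 0 0 12; 9 -0.3 -18 1 0 0 18; 9 -0.7 -22.9 2 0 0 21; 9 -0.7 -22.9 2.4 0 0 21';python3 -m creep '9 0 0 0 0 0 0; 9 0 0 0 0 0 0';  python3 snap.py w7; python3 -c "
import cv2,numpy as np
a,b=cv2.imread('pics/w6.png'),cv2.imread('pics/w7.png')
cv2.imwrite('pics/w67.png',np.vstack([a[:300,:],b[:300]]))"
```

```text
clock: 11.45
position: [0.4477, 0.2048, 0.1873]
ee_rot: [-3.107, 0.454, 0.002]
force: [0.4, -0.1, 0.6]
width: 0.981
gripper_force: 0.0
clock: 11.7
position: [0.4498, 0.1989, 0.1877]
ee_rot: [3.106, -0.468, 0.0]
force: [0.5, -0.2, 0.2]
width: 0.98
gripper_force: 0.0
```

View pics/w67.png

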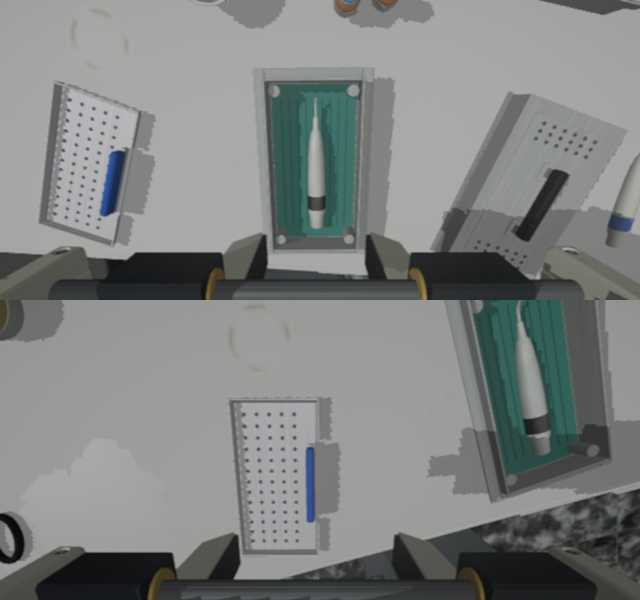

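```bash
python3 - <<'E'
from fit import *
i=pickle.load(open("pics/w6.pkl","rb"))
print(fitpts(i,[[.104,.061,.027],[.104,-.061,.027],[.082,.04,.032],[.082,-.04,.032],[-.082,.04,.032],[-.082,-.04,.032]],[(253,69),(374,67),(274,90),(353,90),(281,240),(349,240)],[.48,-.02,.06]))
i=pickle.load(open("pics/w7.pkl","rb"))
a,b=ray(i,(310,148),.028),ray(i,(310,221),.028);d=a-b;y=np.arctan2(d[1],d[0]);g=(a+b)/2;print(g,np.degrees(y),np.linalg.norm(d))
r=fitpts(i,[[.088,.046,.012],[.088,-.046,.012],[-.088,-.046,.012],[-.088,.046,.012]],[(230,99),(318,99),(318,253),(244,253)],[.46,.23,-.3]);print(r)
y2=np.radians(r[1]);g2=r[0]+.036*np.array([np.sin(y2),-np.cos(y2)]);print(g2)
go([*g[:2],.033],y); go([*g2,.033],y2)
E
```

```text
(array([ 0.4837, -0.0253]), np.float64(4.424472147488647), [[-0.7, -0.8], [0.5, 0.1], [-0.3, 1.2], [0.4, 0.5], [-0.1, -0.4], [0.2, -0.9]])
[0.4514 0.2043 0.028 ] -17.508097294487573 0.07770504739148854
(array([0.4605, 0.2382]), np.float64(-16.962662251499257), [[-2.5, -1.7], [2.5, -2.0], [2.3, 2.7], [-2.4, 3.0]])
[0.45   0.2038]
shift cm [-0.0171 -0.5695 15.4832] turn deg [ 0.0252 -0.0238  0.3523] n 2.478987502963749 0.03308347695978032
shift cm [-0.1408 -0.4755 15.4832] turn deg [ 0.0253 -0.0237 -0.1931] n 2.4785794953752296 0.01833898482300235
```

```bash
python3 -m creep '6 0 -0.5 5 0 0 0; 4 0 -0.5 10 0 0 0; 4 0 -0.5 13 0 0 0; 4 0 -0.5 14.7 0 0 0; 4 0 -0.5 15.4 0 0 0' 30; python3 -m creep '4 0 0 0 0 0 0;0.2 0 0 0 0 0 0;0.2 0 0 0 0 0 0;0.2 0 0 0 0 0 0;0.2 0 0 0 0 0 0'; python3 -m creep '0.2 0 0 0 0 0 0;0.2 0 0 0 0 0 0;0.2 0 0 0 0 0 0;0.2 0 0 0 0 0 0;0.2 0 0 0 0 0 0'
```

```text
clock: 12.38
position: [0.4509, 0.2041, 0.033]
ee_rot: [3.106, -0.467, -0.001]
force: [-0.2, 0.6, 0.7]
width: 0.482
gripper_force: 0.0
clock: 13.0
position: [0.451, 0.2052, 0.034]
ee_rot: [-3.107, 0.465, -0.001]
force: [-1.1, 0.1, 4.0]
width: 0.09
gripper_force: 30.0
clock: 13.62
position: [0.451, 0.2052, 0.034]
ee_rot: [-3.107, 0.465, -0.001]
force: [-1.1, -2.0, 5.7]
width: 0.097
gripper_force: 30.0
```

```bash
python3 -m creep '0.2 0 0 -1 0 0 0;0.2 0 0 -3 0 0 0;0.2 0 0 -7 0 0 0;0.2 0 0 -12 0 0 0;0.2 0 0 -16 0 0 0' 45; python3 - <<'E'
from h import *
c=np.array([.4838,-.0253]);y=np.radians(4.4);g=c+.036*np.array([np.sin(y),-np.cos(y)]);print(g)
go([*g,.19],y)
E
```

```text
clock: 14.25
position: [0.4506, 0.2053, 0.196]
ee_rot: [-3.106, 0.464, -0.001]
force: [0.3, -0.0, -2.6]
width: 0.092
gripper_force: 45.0
[ 0.4866 -0.0612]
shift cm [11.2297 24.4337  0.5869] turn deg [ -0.0359  -0.0352 -21.407 ] n 4.303536742143857 2.0006627305588944
```

```bash
python3 -m creep '0.2 2 5 0 0 0 -4;0.2 4.5 10 0 0 0 -9;0.2 7 15 0 0 0 -14;0.2 9.5 20 0 0 0 -19;0.2 11.2 24.4 0.5 0 0 -21.4'; python3 -m creep '0.2 0 0 0 0 0 0;0.2 0 0 0 0 0 0;0.2 0 0 0 0 0 0;0.2 0 0 0 0 0 0'; python3 snap.py w8
```

```text
clock: 14.88
position: [0.4867, -0.0632, 0.1894]
ee_rot: [3.139, 0.122, 0.002]
force: [0.5, 0.2, -1.3]
width: 0.092
gripper_force: 45.0
clock: 15.38
position: [0.4865, -0.0598, 0.1889]
ee_rot: [-3.139, -0.123, -0.0]
force: [0.5, 0.1, -1.5]
width: 0.095
gripper_force: 45.0
```

View pics/w8.png

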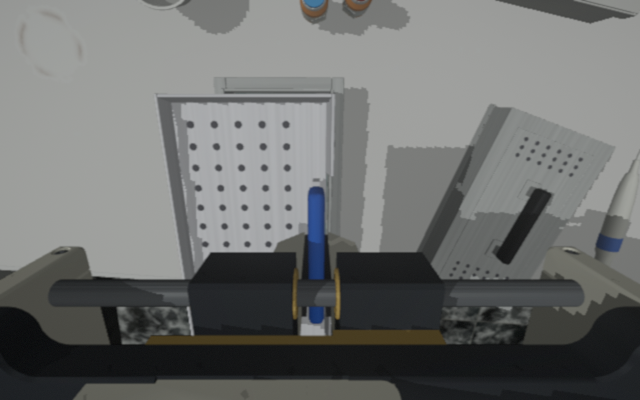

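```bash
python3 - <<'E'
from fit import *
i=pickle.load(open("pics/w8.pkl","rb")); s=telemetry.observe(); r=R.from_rotvec(s["ee_rot"]);p=s["position"];print(p)
def tool(P): return r.inv().apply(np.array(P)-p)*1000
for dz in(0,-.003):
    print("sleeve far/near",tool(ray(i,(316,187),.184+dz)),tool(ray(i,(317,322),.184+dz)))
    a,b=ray(i,(157,95),.168+dz),ray(i,(334,95),.168+dz);print("rim far",tool(a),tool(b),np.linalg.norm(a-b))
for uv in((215,78),(344,78)): print("shoulder",ray(i,uv,.027))
c=np.array([.4838,-.0253]);y=np.radians(4.4);k=np.array([np.cos(y),np.sin(y)]);n=np.array([-k[1],k[0]])
print("exp",c+.104*k+.061*n,c+.104*k-.061*n)
E
```

```text
[ 0.4865 -0.06    0.1889]
sleeve far/near [42.9502  0.1301  4.8777] [-37.2663   0.7154   4.8638]
rim far [ 85.8889 -78.9051  20.8896] [85.8904  9.0628 20.8846] 0.08796787796567733
sleeve far/near [42.0923  0.1297  7.8775] [-39.8322   0.7275   7.8634]
rim far [ 85.9395 -80.4166  23.8897] [85.941   9.2333 23.8846] 0.08964986045280399
shoulder [0.5821 0.0414 0.027 ]
shoulder [ 0.5915 -0.0779  0.027 ]
exp [0.5828 0.0435] [ 0.5922 -0.0781]
```

```bash
python3 - <<'E'
from h import *
go([.4866,-.0612,.078],np.radians(4.4))
E
python3 -m creep '0.2 0 0.1 2 0 0 0;0.2 0 0.1 5 0 0 0;0.2 0 0.1 8 0 0 0;0.2 0 0.1 10 0 0 0;0.2 0 0.1 10.4 0 0 0';python3 -m creep '0.2 0 0 0.3 0 0 0;0.2 0 0 0.5 0 0 0;0.2 0 0 0.7 0 0 0'; python3 - <<'E'
from h import *
go([.4866,-.0612,.066],np.radians(4.4))
E
```

```text
shift cm [-0.0014  0.1215 11.087 ] turn deg [-0.0033 -0.0099  0.0639] n 1.774030288327415 0.006047772707078644
clock: 16.05
position: [0.4858, -0.0614, 0.0837]
ee_rot: [-3.139, -0.121, 0.003]
force: [0.1, 0.6, -0.4]
width: 0.089
gripper_force: 45.0
clock: 16.42
position: [0.487, -0.062, 0.0782]
ee_rot: [3.139, 0.12, 0.002]
force: [0.3, -0.4, -1.0]
width: 0.093
gripper_force: 45.0
shift cm [-0.0339 -0.0814  1.2225] turn deg [ 0.0175 -0.0675 -0.0336] n 0.19611579871444687 0.00723394033060632
```

```bash
python3 -m creep '0.2 0 -0.05 0.3 0 0 0;0.2 0 -0.05 0.6 0 0 0;0.2 0 -0.05 0.9 0 0 0;0.2 0 -0.05 0.9 0 0 0;0.2 0 -0.05 0.9 0 0 0';  python3 -m creep '0.2 0 0 0.1 0 0 0;0.2 0 0 0.2 0 0 0;0.2 0 0 0.3 0 0 0;0.2 0 0 0.3 0 0 0;0.2 0 0 0.3 0 0 0'
```

```text
clock: 17.05
position: [0.4866, -0.0614, 0.0687]
ee_rot: [-3.139, -0.12, -0.0]
force: [0.2, 0.2, -1.3]
width: 0.091
gripper_force: 45.0
clock: 17.68
position: [0.4865, -0.0615, 0.0659]
ee_rot: [3.139, 0.12, 0.0]
force: [-1.3, -0.1, 5.1]
width: 0.092
gripper_force: 45.0
```

```bash
python3 -m creep '2.5 0 0 0 0 0 0;2.5 0 0 0 0 0 0;2.5 0 0 0 0 0 0;2.5 0 0 -2 0 0 0;4 0 0 -6 0 0 0' 15; python3 -m creep '6 0 2 -5 0 0 0;9 0 4 -9 0 0 0;9 0 4 -10 0 0 0;9 0 4 -10 0 0 0;9 0 4 -10 0 0 0'; python3 snap.py w9; python3 - <<'E'
from h import *
go([.47,-.404,.19],np.radians(2))
E
```

```text
clock: 18.3
position: [0.4853, -0.0614, 0.1252]
ee_rot: [-3.139, -0.12, 0.005]
force: [0.7, -0.1, -0.4]
width: 0.337
gripper_force: 0.0
clock: 18.92
position: [0.4887, -0.1005, 0.2243]
ee_rot: [-3.139, -0.122, 0.004]
force: [-0.3, 0.3, -1.8]
width: 0.876
gripper_force: 0.0
shift cm [-4.2088 30.1152  3.4113] turn deg [-0.0457  0.1441  2.4412] n 4.8957746039762755 0.22858421816632823
```

View pics/w9.png

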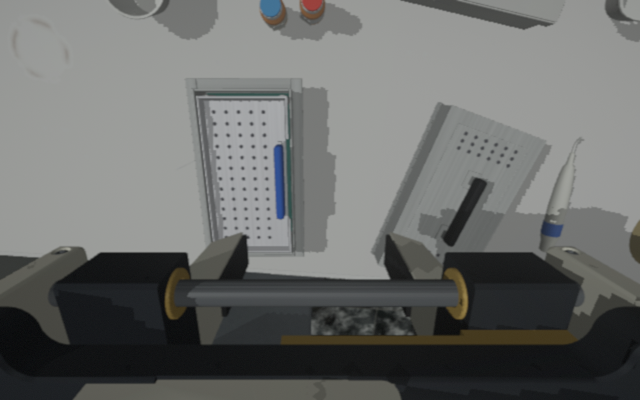

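```bash
python3 -m creep '9 -0.8 6 0.7 0 0 1;9 -1.6 12 1.4 0 0 2;9 -2.4 18 2 0 0 2.4;9 -3.3 24 2.8 0 0 2.4;9 -4.2 30 3.4 0 0 2.4';python3 -m creep '9 0 0 0 0 0 0;9 0 0 0 0 0 0;9 0 0 0 0 0 0';python3 snap.py w10; python3 - <<'E'
from fit import *
i=pickle.load(open("pics/w9.pkl","rb"))
a,b=ray(i,(280,146),.06),ray(i,(280,218),.06);print("sleeve",(a+b)/2, np.degrees(np.arctan2(*(a-b)[1::-1])),"expected .4866 -.0612")
E
```

```text
clock: 19.6
position: [0.4701, -0.4046, 0.19]
ee_rot: [-3.14, -0.056, 0.002]
force: [1.3, -0.1, 0.8]
width: 0.981
gripper_force: 0.0
clock: 19.98
position: [0.4713, -0.4016, 0.1914]
ee_rot: [-3.14, -0.058, 0.0]
force: [0.0, -0.7, 0.5]
width: 0.982
gripper_force: 0.0
sleeve [ 0.4867 -0.0633  0.06  ] 2.3037982001408976 expected .4866 -.0612
```

View pics/w10.png

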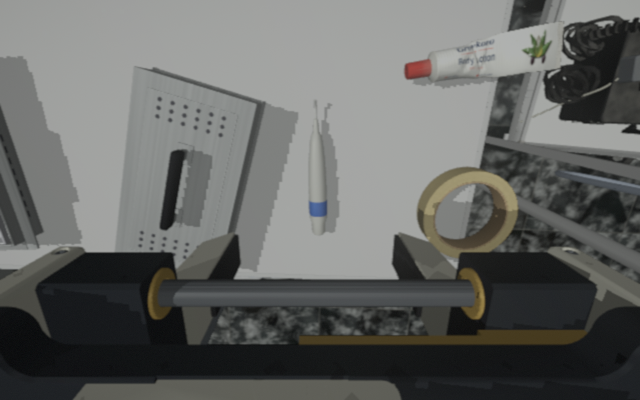

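```bash
python3 - <<'E'
from fit import *
i=pickle.load(open("pics/w10.pkl","rb"))
a,b=ray(i,(316,100),.01),ray(i,(319,235),.01);d=a-b;y=np.arctan2(d[1],d[0]);m=(a+b)/2
print(m,np.degrees(y),np.linalg.norm(d)); g=m-.01*d/np.linalg.norm(d); g[2]=.025; go(g,y)
E
```

```text
[ 0.4804 -0.4031  0.01  ] 3.455340725221284 0.14940477591179516
shift cm [-0.0932  0.2014 16.6698] turn deg [-0.0369 -0.0052 -1.3278] n 2.6673990297366568 0.12413854299996765
```

```bash
python3 -m creep '6 -0.1 0.2 5 0 0 -1.3;6 -0.1 0.2 10 0 0 -1.3;6 -0.1 0.2 14 0 0 -1.3;6 -0.1 0.2 16 0 0 -1.3;6 -0.1 0.2 16.6 0 0 -1.3';python3 -m creep '5 0 0 0 0 0 0;1 0 0 0 0 0 0;1 0 0 0 0 0 0;1 0 0 0 0 0 0;1 0 0 0 0 0 0' 12;python3 -m creep '1 0 0 0 0 0 0;1 0 0 0 0 0 0;1 0 0 0 0 0 0;1 0 0 0 0 0 0;1 0 0 0 0 0 0'
```

```text
clock: 20.65
position: [0.4698, -0.405, 0.0253]
ee_rot: [-3.14, -0.091, 0.001]
force: [0.5, 0.1, 0.6]
width: 0.658
gripper_force: 0.0
clock: 21.28
position: [0.4698, -0.4057, 0.0261]
ee_rot: [3.14, 0.09, 0.0]
force: [-0.5, 0.9, 3.2]
width: 0.213
gripper_force: 12.0
clock: 21.9
position: [0.4697, -0.4058, 0.0261]
ee_rot: [3.14, 0.09, 0.0]
force: [-0.8, 0.8, 5.2]
width: 0.214
gripper_force: 12.0
```

```bash
python3 -m creep '1 0 0 -1 0 0 0;1 0 0 -4 0 0 0;1 0 0 -9 0 0 0;1 0 0 -14 0 0 0;1 0 0 -17 0 0 0' 15; python3 - <<'E'
from h import *
c=np.array([.4838,-.0253]);y=np.radians(4.4);k=np.array([np.cos(y),np.sin(y)]);n=np.array([-k[1],k[0]])
g=c-.011*k+.006*n;print(g); go([*g,.19],y)
E
```

```text
clock: 22.52
position: [0.4703, -0.4061, 0.199]
ee_rot: [3.138, 0.09, 0.004]
force: [-0.5, -0.7, -0.8]
width: 0.215
gripper_force: 15.0
[ 0.4724 -0.0202]
shift cm [  2.4099 -38.5173   0.8284] turn deg [ 0.1216 -0.1432 -1.1272] n 6.176248378981914 0.10680152812041883
```

```bash
python3 -m creep '1 0.4 -6 0 0 0 0;1 0.8 -12 0 0 0 -1;1 1.2 -18 0 0 0 -1.1;1 1.6 -24 0 0 0 -1.1;1 2 -30 0 0 0 -1.1'; python3 -m creep '1 0.2 -4 0 0 0 0;1 0.4 -8.5 0 0 0 0;1 0.4 -8.5 0 0 0 0;1 0.4 -8.5 0 0 0 0;1 0.4 -8.5 0 0 0 0';python3 snap.py w11;  python3 - <<'E'
from h import *
go([.4724,-.0202,.075],np.radians(4.4))
E
```

```text
clock: 23.15
position: [0.4722, -0.1032, 0.1963]
ee_rot: [3.139, 0.12, 0.001]
force: [2.6, -0.7, -0.5]
width: 0.208
gripper_force: 15.0
clock: 23.78
position: [0.4699, -0.0213, 0.1957]
ee_rot: [3.139, 0.117, -0.0]
force: [-0.8, -0.1, 0.0]
width: 0.216
gripper_force: 15.0
shift cm [ 0.2517 -0.0886 12.0721] turn deg [ 0.0231  0.0073 -0.1478] n 1.9320132306782856 0.013999307975605644
```

View pics/w11.png

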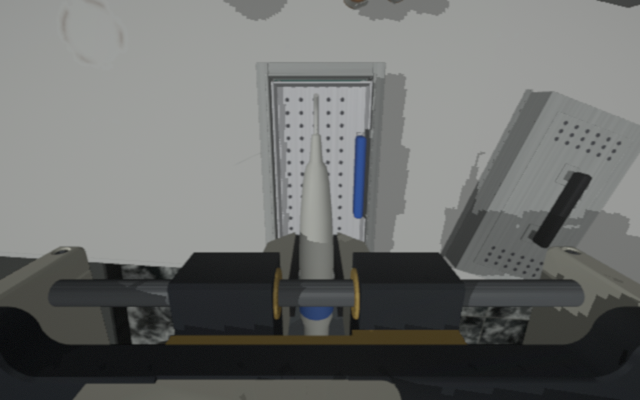

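```bash
python3 -m creep '1 0.2 -0.1 3 0 0 0;1 0.2 -0.1 6 0 0 0;1 0.2 -0.1 9 0 0 0;1 0.2 -0.1 11 0 0 0;1 0.2 -0.1 12 0 0 0'; python3 -m creep '1 0 0 0.3 0 0 0;1 0 0 0.6 0 0 0;1 0 0 0.9 0 0 0;1 0 0 1.1 0 0 0;1 0 0 1.1 0 0 0'
```

```text
clock: 24.45
position: [0.4714, -0.0197, 0.0747]
ee_rot: [3.139, 0.118, -0.003]
force: [-1.3, -0.5, -0.7]
width: 0.215
gripper_force: 15.0
clock: 25.08
position: [0.4719, -0.0188, 0.0648]
ee_rot: [3.139, 0.12, 0.0]
force: [-0.9, 0.6, -0.0]
width: 0.209
gripper_force: 15.0
```

```bash
python3 -m creep '1 0 0 0.1 0 0 0;1 0 0 0.2 0 0 0;1 0 0 0.3 0 0 0;1 0 0 0.3 0 0 0;1 0 0 0.3 0 0 0'; python3 -m creep '1 0 0 0.05 0 0 0;1 0 0 0.1 0 0 0;1 0 0 0.1 0 0 0;1 0 0 0.1 0 0 0'
```

```text
clock: 25.7
position: [0.4719, -0.0188, 0.0617]
ee_rot: [3.139, 0.12, -0.0]
force: [0.1, -0.3, -0.6]
width: 0.212
gripper_force: 15.0
clock: 26.2
position: [0.4719, -0.0188, 0.061]
ee_rot: [3.139, 0.12, 0.0]
force: [-1.3, 0.1, 4.5]
width: 0.21
gripper_force: 15.0
```

```bash
python3 -m creep '2.4 0 0 0 0 0 0;2.8 0 0 0 0 0 0;3 0 0 0 0 0 0;3 0 0 0 0 0 0;3 0 0 -0.5 0 0 0'; python3 -m creep '3 0 0 -2 0 0 0;3 0 0 -6 0 0 0;6 0 0 -10 0 0 0;9 0 4 -14 0 0 0;9 0 8 -16 0 0 0'; python3 snap.py w12;python3 - <<'E'
from fit import *
i=vision.camera_info("wrist")
print("pix",proj(i,[[.4838,-.0253,.045],[.467,-.26,.06]]))
go([.467,-.262,.22],np.radians(-14.5))
E
```

```text
clock: 26.82
position: [0.4716, -0.0188, 0.0656]
ee_rot: [-3.139, -0.12, 0.001]
force: [-0.0, 0.3, -0.4]
width: 0.327
gripper_force: 0.0
clock: 27.45
position: [0.4789, -0.0992, 0.2285]
ee_rot: [3.139, 0.122, 0.005]
force: [0.7, 0.4, -0.1]
width: 0.602
gripper_force: 0.0
pix [[242.0497 171.6335]
 [455.9692 204.6039]]
shift cm [-2.3673 15.4919  1.0474] turn deg [ 0.2014 -0.3202 18.577 ] n 2.5130745738639426 1.7365265040948996
```

```bash
python3 -m creep '9 -0.8 5 1 0 0 6;9 -1.6 10 1 0 0 13;9 -2.4 15.5 1 0 0 18.5;9 -2.4 15.5 1 0 0 18.5;9 -2.4 15.5 1 0 0 18.5';python3 -m creep '9 0 0 0 0 0 0;9 0 0 0 0 0 0'; python3 snap.py w13; python3 - <<'E'
from fit import *
i=pickle.load(open("pics/w13.pkl","rb")); a=cv2.imread("pics/w13.png"); print(proj(i,[.467,-.262,.06]))
m=(a.max(2)<45).astype(np.uint8); m[240:]=0; m[:,:200]=0; m[:,450:]=0
n,l,st,c=cv2.connectedComponentsWithStats(m)
for k in range(1,n):
    if st[k,4]>200:
        r=cv2.minAreaRect(np.argwhere(l==k)[:,::-1].astype(np.float32)); print(st[k],c[k],r, cv2.boxPoints(r).tolist())
E
```

```text
clock: 28.12
position: [0.4658, -0.2542, 0.2157]
ee_rot: [-3.117, 0.385, 0.0]
force: [0.5, -0.1, 0.6]
width: 0.983
gripper_force: 0.0
clock: 28.38
position: [0.4662, -0.2538, 0.2159]
ee_rot: [-3.118, 0.383, -0.0]
force: [-0.3, 0.5, 0.2]
width: 0.978
gripper_force: 0.0
[[323.4386 184.2063]]
[322 143   8  76 367] [325.3488 182.0954] ((325.45599365234375, 180.50799560546875), (6.156947612762451, 75.05863952636719), 1.005086064338684) [[321.7196960449219, 217.9775390625], [323.0362854003906, 142.93045043945312], [329.1922912597656, 143.0384521484375], [327.8757019042969, 218.08554077148438]]
```

```bash
python3 - <<'E'
from fit import *
i=pickle.load(open("pics/w13.pkl","rb")); a=cv2.imread("pics/w13.png"); print([int(v) for v in a[180,310:345].max(1)])
for t in (60,75):
    m=(a.max(2)<t).astype(np.uint8); m[240:]=0; m[:,:290]=0; m[:,360:]=0
    n,l,st,c=cv2.connectedComponentsWithStats(m); k=1+st[1:,4].argmax(); print(st[k],c[k],cv2.minAreaRect(np.argwhere(l==k)[:,::-1].astype(np.float32)))
def f(u0,u1):
    p,q=ray(i,u0,.060),ray(i,u1,.060); d=p-q; y=np.arctan2(d[1],d[0]); g=(p+q)/2; print(g,np.degrees(y),np.linalg.norm(d)); go([*g[:2],.063],y)
f((326,142.5),(324.7,218.5))
E
```

```text
[144, 145, 144, 142, 140, 141, 142, 143, 143, 140, 125, 89, 51, 42, 44, 44, 44, 43, 42, 58, 91, 106, 108, 109, 110, 111, 111, 110, 109, 109, 110, 111, 111, 111, 110]
[322 143   8  76 539] [325.3117 179.7013] ((325.4999694824219, 180.49996948242188), (6.999999046325684, 74.99998474121094), 0.0)
[321 143  10  76 620] [325.2484 180.1726] ((325.2999267578125, 180.50599670410156), (8.378324508666992, 75.10496520996094), 1.1457629203796387)
[ 0.4688 -0.2644  0.06  ] -14.414840833303938 0.07918122283347089
shift cm [ 0.505   0.9442 15.2828] turn deg [-0.005  -0.0052  0.3938] n 2.451250159755402 0.036805962976759435
```

```bash
python3 -m creep '6 0.5 0.95 5 0 0 0.4;4 0.5 0.95 10 0 0 0.4;4 0.5 0.95 13 0 0 0.4;4 0.5 0.95 14.6 0 0 0.4;4 0.5 0.95 15.2 0 0 0.4' 30; python3 -m creep '4 0 0 0 0 0 0;0.2 0 0 0 0 0 0;0.2 0 0 0 0 0 0;0.2 0 0 0 0 0 0;0.2 0 0 0 0 0 0';python3 -m creep '0.2 0 0 0 0 0 0;0.2 0 0 0 0 0 0;0.2 0 0 0 0 0 0;0.2 0 0 0 0 0 0' 45
```

```text
clock: 29.05
position: [0.4686, -0.2651, 0.0634]
ee_rot: [-3.116, 0.396, 0.001]
force: [0.4, -0.7, -0.8]
width: 0.487
gripper_force: 0.0
clock: 29.68
position: [0.4686, -0.2654, 0.064]
ee_rot: [3.116, -0.397, 0.001]
force: [-0.4, 0.9, 3.1]
width: 0.094
gripper_force: 30.0
clock: 30.18
position: [0.4686, -0.2654, 0.064]
ee_rot: [3.116, -0.397, 0.001]
force: [-1.1, 0.2, 5.0]
width: 0.092
gripper_force: 45.0
```

```bash
python3 -m creep '0.2 0 0 -1 0 0 0;0.2 0 0 -3 0 0 0;0.2 0 0 -7 0 0 0;0.2 0 0 -12 0 0 0;0.2 0 0 -15 0 0 0'; python3 - <<'E'
from h import *
go([.4838,-.0253,.215],np.radians(4.4))
E
```

```text
clock: 30.8
position: [0.4687, -0.2655, 0.2164]
ee_rot: [3.116, -0.397, 0.003]
force: [0.3, -0.2, -2.6]
width: 0.093
gripper_force: 45.0
shift cm [ -4.5667 -23.634    0.1172] turn deg [  0.0442  -0.1127 -18.9277] n 3.8514289296678106 1.7689762137379197
```

```bash
python3 -m creep '0.2 -0.9 -5 0 0 0 -4;0.2 -1.8 -10 0 0 0 -8;0.2 -2.7 -15 0 0 0 -12;0.2 -3.6 -20 0 0 0 -16;0.2 -4.6 -23.6 0 0 0 -18.9';python3 -m creep '0.2 0 0 0 0 0 0;0.2 0 0 0 0 0 0;0.2 0 0 0 0 0 0;0.2 0 0 0 0 0 0'; python3 snap.py w14; python3 -c "
import cv2,numpy as np
a,b=cv2.imread('pics/w12.png'),cv2.imread('pics/w14.png')
cv2.imwrite('pics/w1214.png',np.vstack([a[40:270],b[:350]]))"
```

```text
clock: 31.42
position: [0.4827, -0.0231, 0.214]
ee_rot: [-3.139, -0.126, 0.0]
force: [1.2, 0.2, -2.7]
width: 0.093
gripper_force: 45.0
clock: 31.92
position: [0.483, -0.0264, 0.2137]
ee_rot: [3.139, 0.117, -0.0]
force: [-0.2, 0.6, -2.0]
width: 0.096
gripper_force: 45.0
```

View pics/w1214.png

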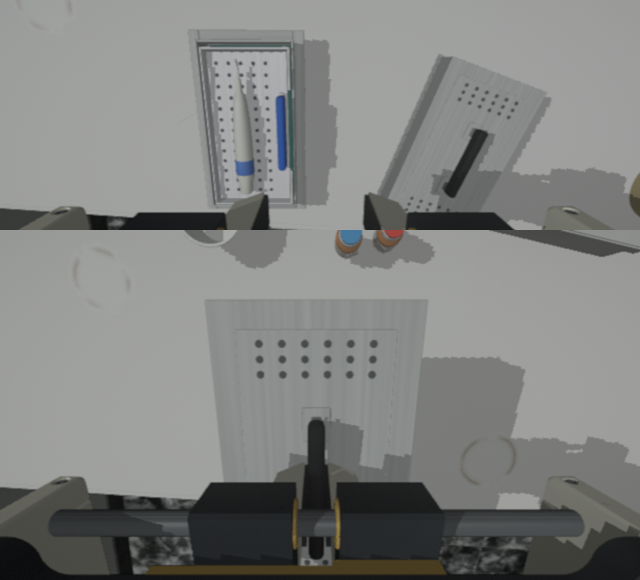

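```bash
python3 - <<'E'
from fit import *
i=pickle.load(open("pics/w14.pkl","rb")); s=telemetry.observe(); r=R.from_rotvec(s["ee_rot"]);p=s["position"]
def tool(P): return r.inv().apply(np.array(P)-p)*1000
z=p[2]-.064
print("far",tool(ray(i,(205,70),z+.038)),tool(ray(i,(428,70),z+.038)));print("sleeve",tool(ray(i,(316,189),z+.060)),tool(ray(i,(317,329),z+.060)))
j=pickle.load(open("pics/w12.pkl","rb"));print("case w12",fitpts(j,[[.104,.061,.027],[.104,-.061,.027],[-.104,-.061,.027],[-.104,.061,.027]],[(189,70),(304,70),(304,247),(209,246)],[.48,-.02,.06]))
go([.4838,-.0253,.110],np.radians(4.4))
E
```

```text
far [ 97.8382 -54.9658  25.9678] [97.7561 56.6966 25.9844]
sleeve [42.1686  0.5888  3.9897] [-41.4072   1.1144   4.0103]
case w12 (array([ 0.4846, -0.0255]), np.float64(3.9834460732759784), [[-1.2, -1.7], [0.9, -0.7], [1.4, 1.7], [-1.0, 2.0]])
shift cm [ 0.0882 -0.0821 10.3666] turn deg [ 0.0085  0.0141 -0.1113] n 1.6587703002598027 0.010512678367072634
```

```bash
python3 -m creep '0.2 0.1 -0.1 3 0 0 0;0.2 0.1 -0.1 6 0 0 0;0.2 0.1 -0.1 8.5 0 0 0;0.2 0.1 -0.1 10 0 0 0;0.2 0.1 -0.1 10.4 0 0 0'; python3 -m creep '0.2 0 0 0 0 0 0;0.2 0 0 0 0 0 0';python3 -c "
from h import *
go([.484,-.0253,.0915],np.radians(4.4))"
```

```text
clock: 32.6
position: [0.4838, -0.0245, 0.1091]
ee_rot: [-3.139, -0.12, 0.002]
force: [0.2, -0.7, -1.9]
width: 0.096
gripper_force: 45.0
clock: 32.85
position: [0.4846, -0.0243, 0.1105]
ee_rot: [3.139, 0.12, 0.002]
force: [-0.1, -0.2, -1.7]
width: 0.095
gripper_force: 45.0
shift cm [-0.0704  0.0954  1.902 ] turn deg [ 0.0111 -0.0833 -0.0302] n 0.30490389597472833 0.008348001494618309
```

```bash
python3 -m creep '0.2 0 0.05 0.3 0 0 0;0.2 0 0.05 0.6 0 0 0;0.2 0 0.05 0.9 0 0 0;0.2 0 0.05 0.9 0 0 0;0.2 0 0.05 0.9 0 0 0'; python3 -m creep '0.2 0 0 0.3 0 0 0;0.2 0 0 0.6 0 0 0;0.2 0 0 0.8 0 0 0;0.2 0 0 0.8 0 0 0;0.2 0 0 0.8 0 0 0'
```

```text
clock: 33.48
position: [0.4841, -0.0248, 0.1007]
ee_rot: [-3.139, -0.12, 0.0]
force: [-0.3, -0.4, -2.7]
width: 0.092
gripper_force: 45.0
clock: 34.1
position: [0.4841, -0.0248, 0.0927]
ee_rot: [3.139, 0.12, 0.0]
force: [-0.4, 0.9, -1.7]
width: 0.096
gripper_force: 45.0
```

```bash
python3 -m creep '0.2 0 0 0.1 0 0 0;0.2 0 0 0.2 0 0 0;0.2 0 0 0.2 0 0 0;0.2 0 0 0.2 0 0 0'
```

```text
clock: 34.6
position: [0.4841, -0.0248, 0.091]
ee_rot: [3.139, 0.12, 0.0]
force: [-1.9, -0.4, 5.7]
width: 0.087
gripper_force: 45.0
```

```bash
python3 -m creep '2.5 0 0 0 0 0 0;2.5 0 0 0 0 0 0;2.5 0 0 0 0 0 0;2.5 0 0 -2 0 0 0;4 0 0 -6 0 0 0' 15; python3 -m creep '4 0 0 -3 0 0 0;9 0 0 -8 0 0 0;9 0 0 -12 0 0 0;9 0 0 -12 0 0 0;9 0 0 -12 0 0 0'; python3 snap.py w15; python3 - <<'E'
from fit import *
i=pickle.load(open("pics/w15.pkl","rb")); a=cv2.imread("pics/w15.png")
m=(a.max(2)<70).astype(np.uint8); m[240:]=0; m[:,:250]=0; m[:,390:]=0
n,l,st,c=cv2.connectedComponentsWithStats(m); k=1+st[1:,4].argmax(); x,y,w,h=st[k,:4];print(st[k],c[k])
u0,u1=(np.argwhere(l[y+2]==k).mean(),y-.5),(np.argwhere(l[y+h-3]==k).mean(),y+h-.5)
for z in(.086,.087,.089,.1): p,q=ray(i,u0,z),ray(i,u1,z);print(z,(p+q)/2,np.linalg.norm(p-q),np.degrees(np.arctan2(*(p-q)[1::-1])))
E
```

```text
clock: 35.22
position: [0.4829, -0.0249, 0.1502]
ee_rot: [-3.139, -0.12, 0.005]
force: [1.6, 0.3, 0.4]
width: 0.337
gripper_force: 0.0
clock: 35.85
position: [0.4837, -0.0249, 0.2701]
ee_rot: [3.139, 0.12, -0.001]
force: [0.4, -0.2, -0.6]
width: 0.829
gripper_force: 0.0
[313 144   7  70 485] [315.9938 178.4309]
0.086 [ 0.4835 -0.0253  0.086 ] 0.07964773537965485 4.354560091604824
0.087 [ 0.4838 -0.0253  0.087 ] 0.07939887303910206 4.354560091604824
0.089 [ 0.4843 -0.0253  0.089 ] 0.07890114835799662 4.354560091604831
0.1 [ 0.4871 -0.0251  0.1   ] 0.07616366261191684 4.35456009160483
```

```bash
python3 -c "
from cell import job
print(job.sign_off())"
```

```text
the job is handed in; nothing more can be done
None
```

The case is packed in the order asked (black handpiece, tray, blue handpiece, lid) and handed in at about 36 s. The tray and lid met resistance at the heights expected for seated. The lid's final position was checked by measurement from the wrist camera, not by eye. The vials and cup were not touched.

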